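Roll-check three roller carriages and reject the one that wobbles

ROBOT

A 6-joint arm with a two-finger parallel gripper is mounted at the origin on the work surface. World frame = base frame: x ahead of the robot, y to its left, z up, the work surface at z = 0. Lengths are in m, angles in rad, forces in N, time in s.
With the tool pointing down it reaches from about 0.375 to 0.9 m from the base axis. Payload 3.1 kg.
Tool frame: the origin (TCP) lies midway between the tips of the shut fingers; the grasp point (between the pads) lies robot.grip_depth behind it (robot.grip_depth is the distance from the TCP to the grasp point, in m); z points along the fingers, y is the line along which they close (so a half turn about z gives the same grasp; the last joint's range is limited). The gripper opens to 87 mm and grips with 3 to 60 N. Pads are 19 mm wide; open, the fingers measure 117 mm over their backs; the gripper's body (75 mm by 190 mm) begins 51 mm behind the grasp point.
Start: joints at [-1.28, 0.527, 1.433, -0, 1.181, -0.178], TCP at [0.283, -0.557, 0.223] pointing down, gripper open.
Joint ranges: [-3.08, 3.08], [-0.75, 2.2], [0.22, 2.44], [-1.43, 4.57], [0, 2.65], [-2.85, 2.85]. Speed limits (rad/s): [2.79, 2.79, 3.14, 3.14, 3.14, 3.14].

INTERFACE

Orientations are given as a unit quaternion [x, y, z, w].
In Python, from rig import robot gives the robot as it stands.
- The arm moves only by the shell command python3 -m creep FILE [OPENING] [FORCE], which reads ROWS from the file FILE. ROWS is a JSON object with one list for each field, all of the same length, 1 to 20, a row being the entries at one place: tx, ty, tz (the shift in shares of 0.5 m (1.0 is 0.5 m)), rz (a turn about the tool's z in parts of the range, where 1.0 means pi rad); each row shifts and turns the commanded pose from where the row before left it, along the tool's axes as they then stand; what a row does not reach is not made up. A row lasts 1/12 s, in which the tool goes at most 0.0417 m and 0.125 rad, less where a joint would pass 70% of its speed; a pose out of reach is approached as far as the arm can. OPENING is the finger opening in m, set as the command begins (- or left out keeps the last). The fingers move at their own pace and stop on an object; FORCE is the grip in N (left out, the last holds). Time passes only in rows, so rows that do not move let the fingers close. It prints the time, the measured TCP pose, the force, the opening and the grip force at its end. No shift or turn number may pass 1 either way. Input that does not fit is refused with a message, and nothing moves.
- robot.get_obs(): the state, without advancing time (a new reading comes with each control period).
- robot.camera(name): name is "scene" or "top"; returns a dict with "img" (400x640x3 uint8, red, green, blue), "fx", "fy", "cx", "cy" (pixels), "xyz" and "attitude" of the camera in the world. Camera axes: x right, y down, z forward; pixel columns grow to the right and rows downward; lengths in m; the calibration is good to about 2 mm. A picture is of the moment at which its call begins. There is no depth.
- robot.hand_in(): hands the job in; it is judged then, once.
The state is a dict: "time": time; "q": joint angles; "joint_velocities": joint speeds; "joint_torque": joint torques, N m; "position": TCP position; "tool_rot": TCP orientation; "ft_force": force on the tool from outside, world axes, zero at the start; "moment": the same for the moment, N m; "grip_width": finger opening in m; "grip_force": force on a finger pad.
Only numpy, scipy, OpenCV 4.12 (cv2) and the standard library are available. Lean on these libraries where they do the work, as an engineer would, in place of code of your own. Each camera call takes 0.05 s, during which the arm holds its last target. There are 200 camera calls.

TASK

Check the three roller carriages for run-out: roll each of them across the stone plate, away from the robot, until its nose is within 35 mm of the metal strip along the far edge, without picking it up off the stone, and feel which one bobs; never let a carriage bear on the plate with more than 30 N. Once all three stand at the strip, stand the one that bobs upright in the grey tray without dropping it; the two true ones stay at the strip, never lifted, and the bottle, test block and eyepiece are left alone.

Things in the scene. Friction and masses are not known exactly. Their poses are not given: they have to be found in the camera images.
- plate: fixed stone plate, flat, top 30 mm above the table. Origin: centre of its underside at table level; x points across it away from the robot; the stone runs from x = -155 to +115 mm and y = -165 to +165 mm. A metal stop strip at x = 115 to 123 mm stands 8 mm above the stone. Carriages start at x = -75 to -55 mm, in lanes y = -105, 0, +105 mm (+-6), and touch the strip at x = 99 mm.
- carriage_a: one of three like roller carriages, 0.55 kg: metal frame (x -50 to +14, y +-21, 44 mm high), steel roller 32 mm across and 30 mm wide in front, white foot at x -44 mm, grey grip rib on top (x +-20, y +-8 mm, 44 to 82 mm up). Origin under the roller's axle at sole level; x to the nose, along the plate's x. In one, any of them, the roller sits 2 mm off its axle: it bobs +-2 mm each turn (100 mm).
- carriage_b: one of three like roller carriages, 0.55 kg: metal frame (x -50 to +14, y +-21, 44 mm high), steel roller 32 mm across and 30 mm wide in front, white foot at x -44 mm, grey grip rib on top (x +-20, y +-8 mm, 44 to 82 mm up). Origin under the roller's axle at sole level; x to the nose, along the plate's x. In one, any of them, the roller sits 2 mm off its axle: it bobs +-2 mm each turn (100 mm).
- carriage_c: one of three like roller carriages, 0.55 kg: metal frame (x -50 to +14, y +-21, 44 mm high), steel roller 32 mm across and 30 mm wide in front, white foot at x -44 mm, grey grip rib on top (x +-20, y +-8 mm, 44 to 82 mm up). Origin under the roller's axle at sole level; x to the nose, along the plate's x. In one, any of them, the roller sits 2 mm off its axle: it bobs +-2 mm each turn (100 mm).
- tray: fixed open grey plastic tray for rejects, 140 x 130 mm outside (x, y), 30 mm high, walls and floor 4 to 5 mm thick. Origin at the centre of its underside, on the table. It stands to the left or the right of the plate. (On feel: moved at a fixed height, a true carriage bears on the stone within a few N all the way; the bobbing one climbs or hangs by tens of N per mm.)
- bottle: loose amber bottle with white cap, 66 mm diameter, 140 mm high, origin at the centre of its base; to stay where it is, on the other side of the plate from the tray.
- test_block: loose steel hardness test block, a disc 64 mm in diameter and 16 mm high, origin at the centre of its underside; to stay where it is, beside the plate, at its near corner.
- eyepiece: loose black microscope eyepiece standing on end, 42 mm diameter, 45 mm high, origin at the centre of its underside; to stay where it is, beside the plate, at its near corner.

How it is judged:
By the outcome, as a careful person would: the job done as asked, in the order asked, and still so for the second after the job is handed in, with the robot touching nothing.
It also fails if it takes over 72 s, if anything falls off the work surface, if the arm or the gripper's body presses on something with over 40 N, if the wrist force passes 120 N, or if a joint passes its speed limit or range.

## Working session

There is one attempt and no reset: what is moved stays moved. The work goes in short steps, Python scripts to look and compute and a shell command to move; the robot and the scene stay as the last step left them, time stands still between calls to the robot, and variables do not carry over. Pictures are saved under pics/ and viewed, at most 10 in all, crops included, and the job is handed in when it is done.

```bash
ls; mkdir -p pics; python3 - <<'E'
from rig import robot
import cv2
print(robot.grip_depth, robot.get_obs())
for n in("top","scene"):
    c=robot.camera(n); cv2.imwrite(f"pics/{n}0.png",c["img"][:,:,::-1]); print({k:v for k,v in c.items() if k!="img"})
E
```

```text
pics
0.0187 {'time': 0.0, 'q': array([-1.27952204e+00,  5.28492588e-01,  1.43391432e+00, -2.17448340e-05,
        1.18137844e+00, -1.78521848e-01]), 'joint_velocities': array([ 0.00066574,  0.00060015, -0.00054922, -0.00014901,  0.00040868,
        0.00018221]), 'joint_torque': array([-2.41142388e-04, -4.40042531e+01, -1.76596624e+01,  6.32887823e-02,
        5.79840993e-02, -1.70906542e-04]), 'position': array([ 0.28273363, -0.55656565,  0.22155158]), 'tool_rot': array([ 9.72536522e-01,  2.32747741e-01, -7.18132611e-05, -1.09404222e-03]), 'ft_force': array([ 0.60675129, -0.29401563, -0.18387728]), 'moment': array([-0.01056203, -0.05119289, -0.01527368]), 'grip_force': 0.0, 'grip_width': 0.08731812125986446}
{'fx': 467.0896366633365, 'fy': 467.0896366633365, 'cx': 313.21047046275316, 'cy': 194.48934451215757, 'xyz': array([0.37771951, 0.02196238, 1.29104099]), 'attitude': array([ 0.71078963, -0.7026004 ,  0.02476875, -0.0227438 ])}
{'fx': 473.1209752098566, 'fy': 473.1209752098566, 'cx': 322.0272603658083, 'cy': 196.51716243833425, 'xyz': array([ 1.34443967, -0.28854093,  0.69268215]), 'attitude': array([ 0.72571431,  0.50868841, -0.26926328, -0.37692456])}
```

View pics/top0.png

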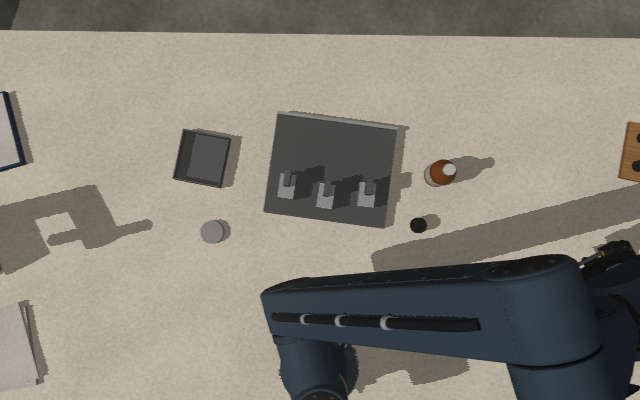

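View pics/scene0.png

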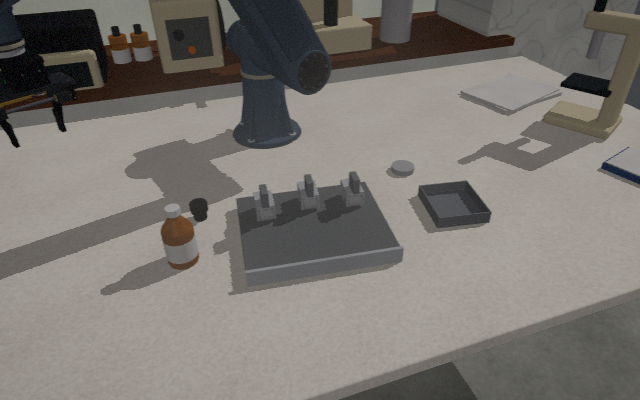

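The top view shows the plate with corners near (277,112), (403,126), (386,228) and (264,212). The carriages are at about (287,186), (326,195) and (367,193), the tray at (204,158), the bottle at (440,172), the block at (212,231) and the eyepiece at (418,225). A zoomed crop will give finer positions.

```bash
python3 - <<'E'
import cv2
i=cv2.imread("pics/top0.png")[105:240,255:415]
cv2.imwrite("pics/crop0.png",cv2.resize(i,None,fx=4.4,fy=4.4,interpolation=cv2.INTER_CUBIC))
E
cat > h.py <<'E'
import numpy as np
from scipy.spatial.transform import Rotation as R
from rig import robot
def px2w(c,u,v,z):
    d=R.from_quat(c["attitude"]).apply([(u-c["cx"])/c["fx"],(v-c["cy"])/c["fy"],1]); p=c["xyz"]
    return p+d*(z-p[2])/d[2]
def w2px(c,P):
    q=R.from_quat(c["attitude"]).inv().apply(np.asarray(P)-c["xyz"])
    return np.c_[c["fx"]*q[...,0]/q[...,2]+c["cx"], c["fy"]*q[...,1]/q[...,2]+c["cy"]]
E
```

```text
(no output)
```

View pics/crop0.png

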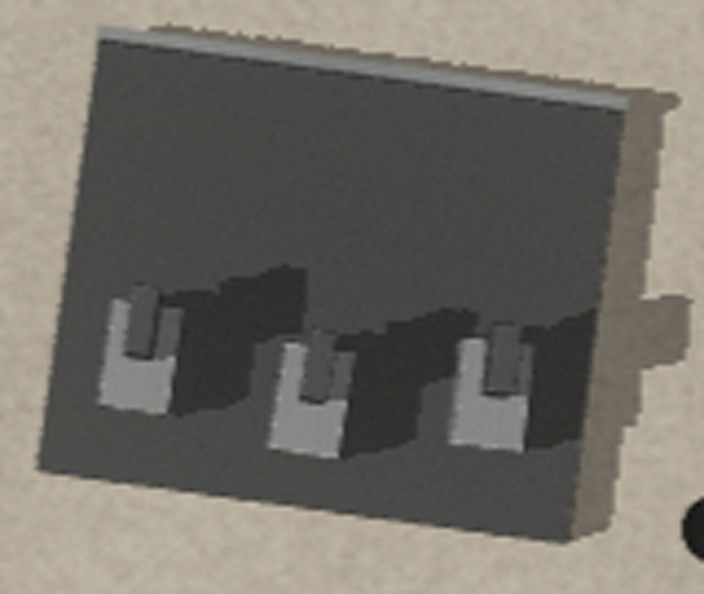

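```bash
python3 - <<'E'
from h import *
c=robot.camera("top"); s=robot.camera("scene")
f=lambda u,v,z:px2w(c,255+(u+.5)/4.4-.5,105+(v+.5)/4.4-.5,z)[:2]
nl,nr,fl,fr=[f(*a,.03) for a in((38,470),(571,543),(99,40),(627,108))]
ang=[np.arctan2(*(a)[::-1]) for a in (fl-nl,fr-nr)]; l=(nl-nr,fl-fr); angy=[np.arctan2(-a[0],a[1]) for a in l]
print(np.degrees(ang),np.degrees(angy),[np.linalg.norm(x) for x in(fl-nl,fr-nr,*l)])
th=np.mean(angy+ang); Rm=np.array([[np.cos(th),-np.sin(th)],[np.sin(th),np.cos(th)]])
o=np.mean([nl,nr,fl,fr],0)-Rm@[-.02,0]; print("plate",o,np.degrees(th),th)
for n,rib,fr_ in(("L",[(126,354),(154,358),(159,289),(134,286)],[(100,405),(166,414)]),("M",[(302,400),(330,404),(337,334),(309,330)],[(268,449),(338,458)]),("R",[(485,394),(515,396),(518,326),(490,324)],[(449,446),(522,452)])):
    P=np.array([f(*a,.112) for a in rib]); w=P.mean(0); d=P[2:].mean(0)-P[:2].mean(0)
    F=np.mean([f(*a,.074) for a in fr_],0)
    print(n,w,"plate frame",Rm.T@(w-o),"yaw",np.degrees(np.arctan2(d[1],d[0])),"via frame",Rm.T@(F-o)+[.05,0])
    print(" scene reproj",w2px(s,[[*w,.112]]))
tr=np.mean([px2w(c,u,v,.03)[:2] for u,v in((183,129),(231,138),(221,187),(174,179))],0); print("tray",tr,w2px(s,[[*tr,.03]]))
print("plate corners scene",w2px(s,[[*p,.03] for p in(nl,nr,fl,fr)]))
b=px2w(c,449,169,.14); print("bottle",b,"block",px2w(c,212,231,.016),"eyep",px2w(c,418,225,.045))
o_=robot.get_obs(); print(R.from_quat(o_["tool_rot"]).as_matrix())
E
```

```text
[-7.01145544 -7.27630475] [-7.12909473 -6.73530841] [np.float64(0.2698557262357775), np.float64(0.2721301200728997), np.float64(0.32961716244207095), np.float64(0.3308782256187058)]
plate [ 0.54906135 -0.02972227] -7.038040831696285 -0.12283698540290025
L [0.49891221 0.08555031] plate frame [-0.06389543  0.10825932] yaw -4.524285983919067 via frame [-0.06290298  0.10959962]
 scene reproj [[352.91879541 174.74403285]]
M [ 0.47394725 -0.01626939] plate frame [-0.07619648  0.00414791] yaw -5.149554177755013 via frame [-0.0752638   0.00621187]
 scene reproj [[307.47817816 177.56499874]]
R [ 0.47922529 -0.12133224] plate frame [-0.05808503 -0.09947658] yaw -3.058369443991697 via frame [-0.05811969 -0.10063481]
 scene reproj [[263.14128821 187.66344204]]
tray [0.55805308 0.3215295 ] [[450.68033768 197.37709837]]
plate corners scene [[363.58401484 180.61003172]
 [234.53264146 197.33340814]
 [400.59449731 247.96057024]
 [243.69970231 273.5096694 ]]
bottle [ 0.52253818 -0.31708037  0.14      ] block [0.36082206 0.29290639 0.016     ] eyep [ 0.38341413 -0.26119804  0.045     ]
[[ 8.91662732e-01  4.52700143e-01 -3.90856279e-04]
 [ 4.52700249e-01 -8.91661820e-01  1.29787615e-03]
 [ 2.39037096e-04 -1.33420853e-03 -9.99999081e-01]]
```

The manual's scale: shifts go in shares of 0.5 m and turns go in shares of pi rad. Converting my numbers, -0.035 m / 0.5 = -0.07, 0.011 m / 0.5 = 0.022, 0.1185 rad / 3.1416 = 0.0377.

```bash
echo '{"tx": [0,0,0,0,0,0.022,0.022,0.022,0.022,0.022,0.022,0.022,0.022,0.022,0.022,0.022,0.022,0.022,0],"ty": [0,0,0,0,0,-0.07,-0.07,-0.07,-0.07,-0.07,-0.07,-0.07,-0.07,-0.07,-0.07,-0.07,-0.07,-0.07,0],"tz": [0,0,0,0,0,0,0,0,0,0,0,0,0,0,0,0,0,0,0],"rz": [0.0377,0.0377,0.0377,0.0377,0.0377,0,0,0,0,0,0,0,0,0,0,0,0,0,0]}' > m.json && python3 -m creep m.json 0.05 4
cat > st.py <<'E'
# tool state in the plate frame (mm): x along plate, y, z; yaw relative to the plate; forces
from h import *
o=robot.get_obs(); th=-0.12284; O=np.array([.54906,-.02972])
M=R.from_quat(o["tool_rot"]).as_matrix(); d=o["position"][:2]-O
r=np.array([[np.cos(th),np.sin(th)],[-np.sin(th),np.cos(th)]])
print("t%.2f"%o["time"],"plate",np.round(1e3*r@d,1),"z%.1f"%(1e3*o["position"][2]),"yawrel%.4f"%(np.arctan2(M[1,0],M[0,0])-th),"F",np.round(np.r_[r@o["ft_force"][:2],o["ft_force"][2]],1),"M",np.round(o["moment"],2),"w%.1f g%.1f"%(1e3*o["grip_width"],o["grip_force"]))
E
python3 st.py
```

```text
time: 1.78
position: [0.4819, -0.1175, 0.2226]
tool_rot: [0.998, -0.058, 0.0, -0.001]
ft_force: [0.3, 0.2, 0.8]
grip_width: 0.0494
grip_force: 0.0
t1.78 plate [-55.9 -95.4] z222.6 yawrel0.0062 F [0.2 0.2 0.8] M [0.03 0.02 0.05] w49.4 g0.0
```

In the tool's units: 0.03 m / 0.5 = 0.06, 0.0046 m / 0.5 = 0.0092, 0.006 rad / 3.1416 = 0.0019.

```bash
echo '{"tx": [-0.004,0,0,0,0,0,0,0],"ty": [0.0092,0,0,0,0,0,0,0],"tz": [0,0.06,0.06,0.06,0.06,0.037,0,0],"rz": [0.0019,0,0,0,0,0,0,0]}' > m.json && python3 -m creep m.json >/dev/null; python3 st.py
python3 - <<'E'
from rig import robot
import cv2
c=robot.camera("scene"); cv2.imwrite("pics/s1.png",cv2.resize(c["img"][130:280,220:410,::-1],None,fx=4,fy=4,interpolation=cv2.INTER_CUBIC))
E
```

```text
t2.45 plate [ -59.3 -107.2] z83.4 yawrel-0.0080 F [-0.2  0.1  0.9] M [-0.    0.05 -0.02] w50.1 g0.0
```

View pics/s1.png

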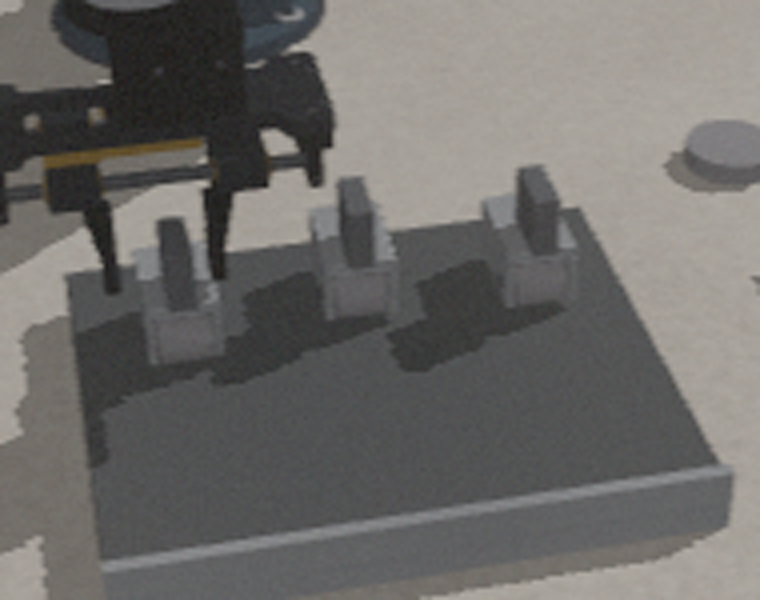

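The fingers straddle the right-hand rib at crop (112–218, 285), and the rib at (178,260) sits about 7 mm to the plate's left of the middle. I'll shift over to it and close softly.

In the tool's units: -0.007 m / 0.5 = -0.014, 0.0015 m / 0.5 = 0.003, -0.008 rad / 3.1416 = -0.0025.

```bash
echo '{"tx": [0.003,0,0],"ty": [-0.014,0,0],"tz": [0,0,0],"rz": [-0.0025,0,0]}' > m.json && python3 -m creep m.json >/dev/null; python3 st.py
echo '{"tx": [0,0,0,0,0,0],"ty": [0,0,0,0,0,0],"tz": [0,0,0,0,0,0],"rz": [0,0,0,0,0,0]}' > m.json && python3 -m creep m.json 0.01 4 >/dev/null; python3 st.py; echo '{"tx": [0,0,0,0],"ty": [0,0,0,0],"tz": [0,0,0,0],"rz": [0,0,0,0]}' > m.json && python3 -m creep m.json  >/dev/null; python3 st.py
```

```text
t2.75 plate [-56.1 -98.8] z85.4 yawrel0.0029 F [-0.7  0.3  0.2] M [ 0.02 -0.    0.  ] w50.1 g0.0
t3.25 plate [-57.  -98.8] z84.0 yawrel0.0023 F [-0.1 -0.9  0.5] M [-0.18  0.03  0.02] w17.8 g0.6
t3.58 plate [-56.8 -99.1] z84.1 yawrel0.0022 F [-0.5 -2.4 -0.1] M [-0.4   0.15 -0.  ] w16.1 g4.0
```

In the tool's units: 0.005 m / 0.5 = 0.01.

```bash
echo '{"tx": [0.01,0.01],"ty": [0,0],"tz": [0,0],"rz": [0,0]}' > m.json && python3 -m creep m.json >/dev/null; python3 st.py
echo '{"tx": [0.01,0.01],"ty": [0,0],"tz": [0,0],"rz": [0,0]}' > m.json && python3 -m creep m.json >/dev/null; python3 st.py
echo '{"tx": [0.01,0.01],"ty": [0,0],"tz": [0,0],"rz": [0,0]}' > m.json && python3 -m creep m.json >/dev/null; python3 st.py;echo '{"tx": [0],"ty": [0],"tz": [0],"rz": [0]}' > m.json && python3 -m creep m.json >/dev/null; python3 st.py
```

```text
t3.75 plate [-46.8 -99. ] z84.4 yawrel0.0023 F [-1.7 -3.5  5.4] M [-0.46  0.34 -0.  ] w16.2 g4.0
t3.92 plate [-35.5 -99.1] z84.6 yawrel0.0022 F [-0.5 -3.1  4.6] M [-0.5   0.26  0.  ] w16.0 g4.0
t4.08 plate [-25.7 -98.9] z84.3 yawrel0.0022 F [-1.6 -2.8  2.9] M [-0.5   0.16  0.01] w16.2 g4.0
t4.17 plate [-24.5 -99.1] z84.3 yawrel0.0021 F [ 2.7 -2.4  3.9] M [-0.53 -0.32  0.03] w16.2 g4.0
```

In the tool's units: 0.005 m / 0.5 = 0.01.

```bash
for i in 1; do echo '{"tx": [0.01,0.01],"ty": [0,0],"tz": [0,0],"rz": [0,0]}' > m.json && python3 -m creep m.json >/dev/null; python3 st.py
echo '{"tx": [0.01,0.01],"ty": [0,0],"tz": [0,0],"rz": [0,0]}' > m.json && python3 -m creep m.json >/dev/null; python3 st.py
echo '{"tx": [0.01,0.01],"ty": [0,0],"tz": [0,0],"rz": [0,0]}' > m.json && python3 -m creep m.json >/dev/null; python3 st.py; echo '{"tx": [0.01,0.01],"ty": [0,0],"tz": [0,0],"rz": [0,0]}' > m.json && python3 -m creep m.json >/dev/null; python3 st.py; done
```

```text
t4.33 plate [-17.1 -98.6] z83.9 yawrel0.0022 F [-1.1 -2.7  0.8] M [-0.53  0.22 -0.01] w16.4 g4.0
t4.50 plate [ -7.8 -97.9] z83.2 yawrel0.0018 F [-0.6 -1.3 -3.6] M [-0.08  0.22  0.07] w15.7 g4.0
t4.67 plate [  2.  -97.6] z82.9 yawrel0.0018 F [-0.7  0.6 -4.4] M [0.01 0.11 0.02] w15.9 g4.0
t4.83 plate [ 13.  -98.1] z83.4 yawrel0.0022 F [-0.3 -0.1 -5.5] M [0.03 0.06 0.02] w15.8 g4.0
```

In the tool's units: 0.001 m / 0.5 = 0.002.

```bash
echo '{"tx": [0,0],"ty": [0,0],"tz": [0.002,0],"rz": [0,0]}' > m.json && python3 -m creep m.json >/dev/null; python3 st.py
echo '{"tx": [0,0],"ty": [0,0],"tz": [0.002,0],"rz": [0,0]}' > m.json && python3 -m creep m.json >/dev/null; python3 st.py
```

```text
t5.00 plate [ 14.4 -98.5] z83.4 yawrel0.0020 F [ 0.8  0.8 -1.4] M [ 0.19 -0.25 -0.  ] w15.8 g4.0
t5.17 plate [ 14.3 -98.6] z83.1 yawrel0.0018 F [1.7 2.1 3.2] M [ 0.4  -0.34  0.04] w15.9 g4.0
```

In the tool's units: 0.005 m / 0.5 = 0.01.

```bash
echo '{"tx": [0.01,0.01],"ty": [0,0],"tz": [0,0],"rz": [0,0]}' > m.json && python3 -m creep m.json >/dev/null; python3 st.py
echo '{"tx": [0.01,0.01],"ty": [0,0],"tz": [0,0],"rz": [0,0]}' > m.json && python3 -m creep m.json >/dev/null; python3 st.py
echo '{"tx": [0.01,0.01],"ty": [0,0],"tz": [0,0],"rz": [0,0]}' > m.json && python3 -m creep m.json >/dev/null; python3 st.py
```

```text
t5.33 plate [ 22.4 -98.5] z82.2 yawrel0.0022 F [0.2 1.2 0. ] M [0.22 0.17 0.06] w15.9 g4.0
t5.50 plate [ 32.4 -98.4] z81.3 yawrel0.0023 F [-0.7  1.4 -3.9] M [ 0.16  0.19 -0.02] w15.7 g4.0
t5.67 plate [ 42.7 -98.5] z81.1 yawrel0.0023 F [-0.8 -0.3 -4.5] M [0.05 0.16 0.  ] w15.8 g4.0
```

In the tool's units: 0.005 m / 0.5 = 0.01.

```bash
echo '{"tx": [0.01,0.01],"ty": [0,0],"tz": [0,0],"rz": [0,0]}' > m.json && python3 -m creep m.json >/dev/null; python3 st.py
```

```text
t5.83 plate [ 53.3 -98.5] z81.4 yawrel0.0021 F [-0.1 -0.5 -4.6] M [ 0.01  0.05 -0.01] w15.9 g4.0
```

```bash
echo '{"tx": [0,0],"ty": [0,0],"tz": [0.002,0],"rz": [0,0]}' > m.json && python3 -m creep m.json >/dev/null; python3 st.py
echo '{"tx": [0.01,0.01],"ty": [0,0],"tz": [0,0],"rz": [0,0]}' > m.json && python3 -m creep m.json >/dev/null; python3 st.py
echo '{"tx": [0.01,0.01],"ty": [0,0],"tz": [0,0],"rz": [0,0]}' > m.json && python3 -m creep m.json >/dev/null; python3 st.py
```

```text
t6.00 plate [ 54.7 -98.8] z81.6 yawrel0.0020 F [ 1.1  1.1 -2.8] M [ 0.09 -0.24 -0.01] w15.9 g4.0
t6.17 plate [ 62.4 -98.5] z81.0 yawrel0.0023 F [-0.9 -1.  -4.4] M [-0.06  0.24  0.02] w15.9 g4.0
t6.33 plate [ 73.  -98.5] z80.8 yawrel0.0022 F [-0.9 -0.2 -2.8] M [-0.02  0.23 -0.06] w16.0 g4.0
```

In the tool's units: 0.005 m / 0.5 = 0.01.

```bash
echo '{"tx": [0.01,0.01],"ty": [0,0],"tz": [0,0],"rz": [0,0]}' > m.json && python3 -m creep m.json >/dev/null; python3 st.py;  echo '{"tx": [0,0],"ty": [0,0],"tz": [0,0],"rz": [0,0]}' > m.json && python3 -m creep m.json >/dev/null; python3 st.py
```

```text
t6.50 plate [ 84.1 -98.5] z81.6 yawrel0.0021 F [-0.8 -0.5  3. ] M [ 0.14  0.21 -0.  ] w15.7 g4.0
t6.67 plate [ 85.5 -98.6] z82.0 yawrel0.0019 F [3.3 0.3 0.1] M [ 0.05 -0.53 -0.02] w16.1 g4.0
```

In the tool's units: -0.032 m / 0.5 = -0.064, -0.03 m / 0.5 = -0.06.

```bash
echo '{"tx": [0,0,0,0,0,0,-0.064,-0.064,-0.064,-0.064,-0.064,0,0,0],"ty": [0,0,0,0,0,0,-0.0414,-0.0414,-0.0414,-0.0414,-0.0414,0,0,0],"tz": [0,0,0,0,-0.06,-0.06,0,0,0,0,0,0,0,0],"rz": [0,0,0,0,0,0,0,0,0,0,0,0,0,0]}' > m.json && python3 -m creep m.json 0.05 4 >/dev/null; python3 st.py
```

```text
t7.83 plate [-76.    4.5] z141.5 yawrel0.0026 F [1.  0.3 0.5] M [ 0.06 -0.02  0.04] w49.9 g0.0
```

In the tool's units: 0.03 m / 0.5 = 0.06, 0.0275 m / 0.5 = 0.055.

```bash
echo '{"tx": [0,0,0,0,0],"ty": [0,0,0,0,0],"tz": [0.06,0.055,0,0,0],"rz": [0,0,0,0,0]}' > m.json && python3 -m creep m.json >/dev/null; python3 st.py
echo '{"tx": [0,0,0,0,0,0,0,0,0],"ty": [0,0,0,0,0,0,0,0,0],"tz": [0,0,0,0,0,0,0,0,0],"rz": [0,0,0,0,0,0,0,0,0]}' > m.json && python3 -m creep m.json 0.01 4 >/dev/null; python3 st.py
echo '{"tx": [0.01,0.01],"ty": [0,0],"tz": [0,0],"rz": [0,0]}' > m.json && python3 -m creep m.json >/dev/null; python3 st.py
echo '{"tx": [0.01,0.01],"ty": [0,0],"tz": [0,0],"rz": [0,0]}' > m.json && python3 -m creep m.json >/dev/null; python3 st.py
echo '{"tx": [0.01,0.01],"ty": [0,0],"tz": [0,0],"rz": [0,0]}' > m.json && python3 -m creep m.json >/dev/null; python3 st.py
```

```text
t8.25 plate [-75.6   4.1] z84.1 yawrel0.0014 F [ 0.6 -0.  -0.1] M [ 0.08 -0.01  0.01] w50.1 g0.0
t9.00 plate [-77.1   5. ] z83.8 yawrel0.0018 F [-0.3  2.9  4.3] M [ 0.53 -0.01 -0.01] w16.2 g4.0
t9.17 plate [-67.6   5. ] z83.6 yawrel0.0021 F [-1.2  2.4  2.9] M [0.54 0.17 0.  ] w16.0 g4.0
t9.33 plate [-56.7   4.9] z83.6 yawrel0.0020 F [-1.   2.1  4.9] M [ 0.67  0.18 -0.03] w16.2 g4.0
t9.50 plate [-46.5   4.9] z83.6 yawrel0.0022 F [-1.3  3.3  4. ] M [0.6  0.21 0.04] w16.3 g4.0
```

In the tool's units: 0.005 m / 0.5 = 0.01.

```bash
echo '{"tx": [0.01,0.01],"ty": [0,0],"tz": [0,0],"rz": [0,0]}' > m.json && python3 -m creep m.json >/dev/null; python3 st.py
echo '{"tx": [0.01,0.01],"ty": [0,0],"tz": [0,0],"rz": [0,0]}' > m.json && python3 -m creep m.json >/dev/null; python3 st.py
echo '{"tx": [0.01,0.01],"ty": [0,0],"tz": [0,0],"rz": [0,0]}' > m.json && python3 -m creep m.json >/dev/null; python3 st.py
echo '{"tx": [0.01,0.01],"ty": [0,0],"tz": [0,0],"rz": [0,0]}' > m.json && python3 -m creep m.json >/dev/null; python3 st.py
echo '{"tx": [0.01,0.01],"ty": [0,0],"tz": [0,0],"rz": [0,0]}' > m.json && python3 -m creep m.json >/dev/null; python3 st.py
```

```text
t9.67 plate [-36.6   4.8] z83.6 yawrel0.0022 F [-1.3  2.4  3.5] M [ 0.57  0.2  -0.  ] w15.9 g4.0
t9.83 plate [-26.6   4.8] z83.6 yawrel0.0021 F [0.  1.6 3.3] M [0.56 0.16 0.02] w16.2 g4.0
t10.00 plate [-16.6   4.7] z83.6 yawrel0.0021 F [-0.9  2.3  2.9] M [ 0.44  0.16 -0.05] w16.0 g4.0
t10.17 plate [-6.6  4.8] z83.6 yawrel0.0022 F [-1.1  1.2  3.2] M [ 0.39  0.14 -0.01] w16.1 g4.0
t10.33 plate [3.4 4.8] z83.6 yawrel0.0022 F [-1.3  0.8  3.4] M [ 0.31  0.19 -0.05] w16.1 g4.0
```

The middle carriage is steady, at 83.6 mm and about 3 N throughout, so it runs true. The right-hand one swung about ±5 N and moved in height. I'll finish the middle one, then do the left.

```bash
echo '{"tx": [0.01,0.01,0.01,0.01,0.01,0.01,0.01,0.01],"ty": [0,0,0,0,0,0,0,0],"tz": [0,0,0,0,0,0,0,0],"rz": [0,0,0,0,0,0,0,0]}' > m.json && python3 -m creep m.json >/dev/null; python3 st.py
echo '{"tx": [0.01,0.01,0.01,0.01,0.01,0.01,0.01,0.01,0,0],"ty": [0,0,0,0,0,0,0,0,0,0],"tz": [0,0,0,0,0,0,0,0,0,0],"rz": [0,0,0,0,0,0,0,0,0,0]}' > m.json && python3 -m creep m.json >/dev/null; python3 st.py
```

```text
t11.00 plate [43.4  4.8] z83.6 yawrel0.0022 F [0.1 0.2 2.1] M [ 0.15  0.12 -0.04] w15.9 g4.0
t11.83 plate [84.7  4.9] z83.6 yawrel0.0021 F [3.  0.4 0.7] M [-0.06 -0.51  0.03] w15.8 g4.0
```

In the tool's units: -0.03 m / 0.5 = -0.06, -0.0208 m / 0.5 = -0.0416.

```bash
echo '{"tx": [0,0,0,0,0,0,-0.06,-0.06,-0.06,-0.06,-0.06,0,0,0],"ty": [0,0,0,0,0,0,-0.0416,-0.0416,-0.0416,-0.0416,-0.0416,0,0,0],"tz": [0,0,0,0,-0.06,-0.06,0,0,0,0,0,0,0,0],"rz": [0,0,0,0,0,0,0,0,0,0,0,0,0,0]}' > m.json && python3 -m creep m.json 0.05 4 >/dev/null; python3 st.py
```

```text
t13.00 plate [-66.7 108.8] z143.9 yawrel0.0028 F [0.1 0.2 0.4] M [ 0.03 -0.02 -0.07] w50.2 g0.0
```

Left carriage is at about (-63.5, 108.7).

In the tool's units: 0.03 m / 0.5 = 0.06, 0.003 m / 0.5 = 0.006.

```bash
echo '{"tx": [0.006,0,0,0,0],"ty": [0,0,0,0,0],"tz": [0.06,0.06,0,0,0],"rz": [0,0,0,0,0]}' > m.json && python3 -m creep m.json >/dev/null; python3 st.py
echo '{"tx": [0,0,0,0,0,0,0,0,0],"ty": [0,0,0,0,0,0,0,0,0],"tz": [0,0,0,0,0,0,0,0,0],"rz": [0,0,0,0,0,0,0,0,0]}' > m.json && python3 -m creep m.json 0.01 4 >/dev/null; python3 st.py
echo '{"tx": [0.01,0.01],"ty": [0,0],"tz": [0,0],"rz": [0,0]}' > m.json && python3 -m creep m.json >/dev/null; python3 st.py
echo '{"tx": [0.01,0.01],"ty": [0,0],"tz": [0,0],"rz": [0,0]}' > m.json && python3 -m creep m.json >/dev/null; python3 st.py
echo '{"tx": [0.01,0.01],"ty": [0,0],"tz": [0,0],"rz": [0,0]}' > m.json && python3 -m creep m.json >/dev/null; python3 st.py
echo '{"tx": [0.01,0.01],"ty": [0,0],"tz": [0,0],"rz": [0,0]}' > m.json && python3 -m creep m.json >/dev/null; python3 st.py
```

```text
t13.42 plate [-63.1 108.2] z84.1 yawrel0.0011 F [ 0.2 -0.   0.4] M [ 0.07  0.01 -0.01] w50.2 g0.0
t14.17 plate [-64.2 109.2] z83.8 yawrel0.0018 F [-0.1  3.4  3.2] M [0.57 0.   0.03] w16.2 g4.0
t14.33 plate [-54.5 109.1] z83.7 yawrel0.0022 F [-0.6  2.9  3.9] M [ 0.61  0.17 -0.05] w16.1 g4.0
t14.50 plate [-43.6 108.9] z83.7 yawrel0.0020 F [-1.   2.5  3.8] M [ 0.63  0.18 -0.04] w16.4 g4.0
t14.67 plate [-33.6 108.9] z83.7 yawrel0.0020 F [-1.   2.4  4.3] M [ 0.59  0.15 -0.03] w16.2 g4.0
t14.83 plate [-23.7 108.8] z83.6 yawrel0.0020 F [-1.7  3.1  4.6] M [ 0.64  0.11 -0.04] w16.5 g4.0
```

In the tool's units: 0.005 m / 0.5 = 0.01.

```bash
echo '{"tx": [0.01,0.01,0.01,0.01],"ty": [0,0,0,0],"tz": [0,0,0,0],"rz": [0,0,0,0]}' > m.json && python3 -m creep m.json >/dev/null; python3 st.py
echo '{"tx": [0.01,0.01,0.01,0.01],"ty": [0,0,0,0],"tz": [0,0,0,0],"rz": [0,0,0,0]}' > m.json && python3 -m creep m.json >/dev/null; python3 st.py
echo '{"tx": [0.01,0.01,0.01,0.01],"ty": [0,0,0,0],"tz": [0,0,0,0],"rz": [0,0,0,0]}' > m.json && python3 -m creep m.json >/dev/null; python3 st.py
echo '{"tx": [0.01,0.01,0.01,0.01],"ty": [0,0,0,0],"tz": [0,0,0,0],"rz": [0,0,0,0]}' > m.json && python3 -m creep m.json >/dev/null; python3 st.py
echo '{"tx": [0.01,0.01,0.01,0.01,0.01,0,0],"ty": [0,0,0,0,0,0,0],"tz": [0,0,0,0,0,0,0],"rz": [0,0,0,0,0,0,0]}' > m.json && python3 -m creep m.json >/dev/null; python3 st.py
```

```text
t15.17 plate [ -3.9 108.8] z83.6 yawrel0.0021 F [-0.   2.2  4.4] M [ 0.6   0.17 -0.02] w16.0 g4.0
t15.50 plate [ 16.1 108.9] z83.6 yawrel0.0021 F [-1.5  2.3  5. ] M [ 0.47  0.04 -0.01] w15.8 g4.0
t15.83 plate [ 36.1 108.9] z83.5 yawrel0.0021 F [-0.2  2.1  4.7] M [ 0.52  0.08 -0.01] w16.1 g4.0
t16.17 plate [ 56.1 108.9] z83.5 yawrel0.0022 F [0.1 1.3 5. ] M [ 0.32  0.14 -0.01] w16.0 g4.0
t16.75 plate [ 82.2 109. ] z83.6 yawrel0.0021 F [2.5 0.8 2.6] M [ 0.28 -0.42 -0.  ] w15.7 g4.0
```

The left one is steady too, so the right-hand carriage is the one that bobs. I'll release and go back to it.

In the tool's units: -0.035 m / 0.5 = -0.07, 0.003 m / 0.5 = 0.006.

```bash
echo '{"tx": [0,0,0,0,0,0,0,0,0,0,0,0.006,0,0,0,0],"ty": [0,0,0,0,0,0,0.0692,0.0692,0.0692,0.0692,0.0692,0.0692,0,0,0,0],"tz": [0,0,0,0,-0.06,-0.07,0,0,0,0,0,0,0,0,0,0],"rz": [0,0,0,0,0,0,0,0,0,0,0,0,0,0,0,0]}' > m.json && python3 -m creep m.json 0.05 4 >/dev/null; python3 st.py
python3 - <<'E'
from rig import robot
import cv2
c=robot.camera("scene"); cv2.imwrite("pics/s2.png",cv2.resize(c["img"][130:300,220:500,::-1],None,fx=2.8,fy=2.8,interpolation=cv2.INTER_CUBIC))
E
```

```text
t18.08 plate [ 83.4 -97.3] z148.3 yawrel0.0033 F [-0.2  1.1  0.6] M [0.07 0.04 0.05] w50.2 g0.0
```

View pics/s2.png

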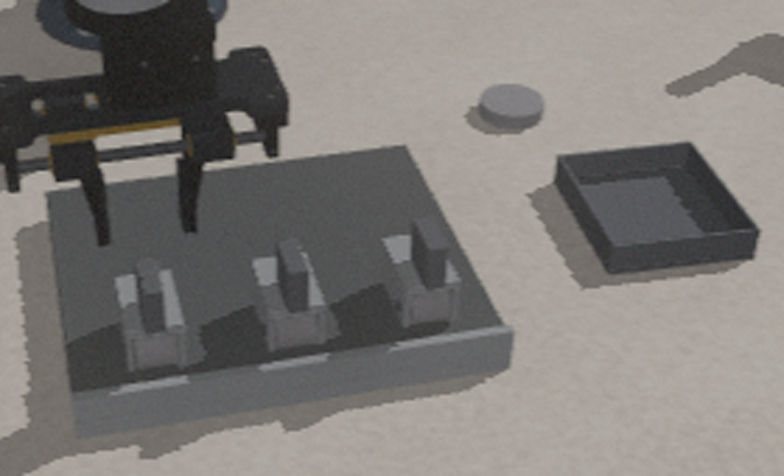

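All three carriages stand upright at the strip: ribs near (150,295), (292,275) and (430,250), with the tray clear at (655,205). The fingers are above and behind the right one, so I'll grip it firmly now.

In the tool's units: 0.035 m / 0.5 = 0.07, 0.03 m / 0.5 = 0.06.

```bash
echo '{"tx": [0.004,0,0,0,0],"ty": [0.0026,0,0,0,0],"tz": [0.06,0.07,0,0,0],"rz": [0,0,0,0,0]}' > m.json && python3 -m creep m.json >/dev/null; python3 st.py
echo '{"tx": [0,0,0,0,0,0,0,0,0],"ty": [0,0,0,0,0,0,0,0,0],"tz": [0,0,0,0,0,0,0,0,0],"rz": [0,0,0,0,0,0,0,0,0]}' > m.json && python3 -m creep m.json 0.01 30 >/dev/null; python3 st.py
```

```text
t18.55 plate [ 86.7 -99. ] z84.6 yawrel0.0036 F [ 0.4 -0.2  0.6] M [0.05 0.01 0.05] w50.2 g0.0
t19.30 plate [ 86.2 -99.8] z83.8 yawrel0.0021 F [-0.5  1.   2.7] M [ 0.11  0.1  -0.07] w15.8 g29.9
```

In the tool's units: -0.025 m / 0.5 = -0.05, -0.02 m / 0.5 = -0.04.

```bash
echo '{"tx": [0,0,0,0,0,0,0,0],"ty": [0,0,0,0,0,0,0,0],"tz": [-0.02,-0.04,-0.05,-0.05,-0.05,-0.02,0,0],"rz": [0,0,0,0,0,0,0,0]}' > m.json && python3 -m creep m.json >/dev/null; python3 st.py
```

```text
t19.97 plate [ 85.3 -99.7] z197.8 yawrel0.0021 F [-1.6 -0.2 -6.9] M [0.07 0.   0.01] w15.8 g29.9
```

In the tool's units: -0.03 m / 0.5 = -0.06, -0.015 m / 0.5 = -0.03.

```bash
echo '{"tx": [-0.008,-0.014,-0.014,-0.014,-0.014,-0.014,-0.014,-0.014,-0.014,-0.014,-0.014,-0.014,-0.014,-0.014,-0.014,-0.006,0,0,0,0],"ty": [-0.03,-0.06,-0.06,-0.06,-0.06,-0.06,-0.06,-0.06,-0.06,-0.06,-0.06,-0.06,-0.06,-0.06,-0.06,-0.03,0,0,0,0],"tz": [0,0,0,0,0,0,0,0,0,0,0,0,0,0,0,0,0,0,0,0],"rz": [0,0,0,0,0,0,0,0,0,0,0,0,0,0,0,0,0,0,0,0]}' > m.json && python3 -m creep m.json >/dev/null; python3 st.py
```

```text
t21.63 plate [-20.1 348.5] z197.6 yawrel0.0009 F [ 0.2  0.5 -4.9] M [-0.01 -0.04 -0.05] w15.9 g30.0
```

In the tool's units: 0.025 m / 0.5 = 0.05, 0.02 m / 0.5 = 0.04, 0.03 rad / 3.1416 = 0.0095.

```bash
echo '{"tx": [0.006,0,0,0,0,0,0,0],"ty": [0,0,0,0,0,0,0,0],"tz": [0.03,0.05,0.05,0.04,0.03,0,0,0],"rz": [0.0095,0.0095,0,0,0,0,0,0]}' > m.json && python3 -m creep m.json >/dev/null; python3 st.py
python3 - <<'E'
from rig import robot
import cv2
c=robot.camera("scene"); cv2.imwrite("pics/s3.png",cv2.resize(c["img"][130:250,380:520,::-1],None,fx=4,fy=4,interpolation=cv2.INTER_CUBIC))
E
```

```text
t22.30 plate [-15.6 349.7] z99.7 yawrel-0.0590 F [ 0.9  0.6 -5.2] M [ 0.01 -0.13 -0.02] w16.0 g30.0
```

View pics/s3.png

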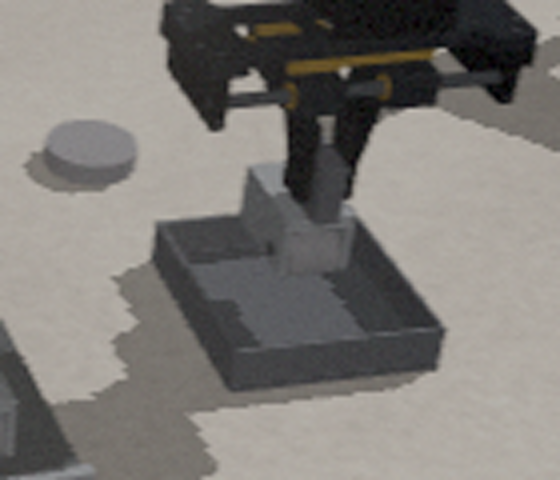

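The carriage hangs level over the tray, its front at crop (315,250), and will come down near the tray's middle. Lowering it now.

In the tool's units: 0.015 m / 0.5 = 0.03, 0.007 m / 0.5 = 0.014.

```bash
echo '{"tx": [0,0,0,0,0],"ty": [0,0,0,0,0],"tz": [0.03,0.03,0.014,0,0],"rz": [0,0,0,0,0]}' > m.json && python3 -m creep m.json >/dev/null; python3 st.py
echo '{"tx": [0,0],"ty": [0,0],"tz": [0.002,0],"rz": [0,0]}' > m.json && python3 -m creep m.json >/dev/null; python3 st.py
echo '{"tx": [0,0],"ty": [0,0],"tz": [0.002,0],"rz": [0,0]}' > m.json && python3 -m creep m.json >/dev/null; python3 st.py
```

```text
t22.77 plate [-16.4 350.2] z62.4 yawrel-0.0578 F [-0.   0.4 -5.8] M [ 0.03 -0.05  0.06] w15.8 g30.0
t22.93 plate [-16.3 350.3] z61.5 yawrel-0.0578 F [-0.   0.7 -5.6] M [0.04 0.01 0.07] w15.7 g30.0
t23.10 plate [-16.1 350.3] z60.7 yawrel-0.0577 F [ 0.4 -0.7 -1.7] M [-0.03 -0.03 -0.08] w15.6 g30.0
```

In the tool's units: 0.0005 m / 0.5 = 0.001.

```bash
echo '{"tx": [0,0],"ty": [0,0],"tz": [0.001,0],"rz": [0,0]}' > m.json && python3 -m creep m.json >/dev/null; python3 st.py
echo '{"tx": [0,0],"ty": [0,0],"tz": [0.001,0],"rz": [0,0]}' > m.json && python3 -m creep m.json >/dev/null; python3 st.py
echo '{"tx": [0,0],"ty": [0,0],"tz": [0.001,0],"rz": [0,0]}' > m.json && python3 -m creep m.json >/dev/null; python3 st.py
```

```text
t23.27 plate [-15.8 350.3] z60.6 yawrel-0.0577 F [-0.1 -0.4  3.9] M [-0.19  0.04 -0.  ] w15.6 g30.0
t23.43 plate [-15.5 350.3] z60.6 yawrel-0.0576 F [-0.4 -0.9  6.7] M [-0.31  0.09 -0.05] w16.1 g30.0
t23.60 plate [-15.1 350.3] z60.6 yawrel-0.0575 F [ 0.3 -2.3  7.7] M [-0.37  0.15 -0.05] w16.1 g30.0
```

Seated. Release, rise and look.

```bash
echo '{"tx": [0,0,0,0,0,0,0,0,0,0,0,0],"ty": [0,0,0,0,0,0,0,0,0,0,0,0],"tz": [0,0,0,0,-0.04,-0.06,-0.06,-0.06,-0.06,0,0,0],"rz": [0,0,0,0,0,0,0,0,0,0,0,0]}' > m.json && python3 -m creep m.json 0.05 4 >/dev/null; python3 st.py
python3 - <<'E'
from rig import robot
import cv2
c=robot.camera("scene"); cv2.imwrite("pics/s4.png",cv2.resize(c["img"][130:300,150:500,::-1],None,fx=2.2,fy=2.2,interpolation=cv2.INTER_CUBIC))
E
```

```text
t24.60 plate [-17.7 349.7] z197.3 yawrel-0.0578 F [ 0.6 -0.3 -0.6] M [ 0.04 -0.01 -0.05] w50.2 g0.0
```

View pics/s4.png

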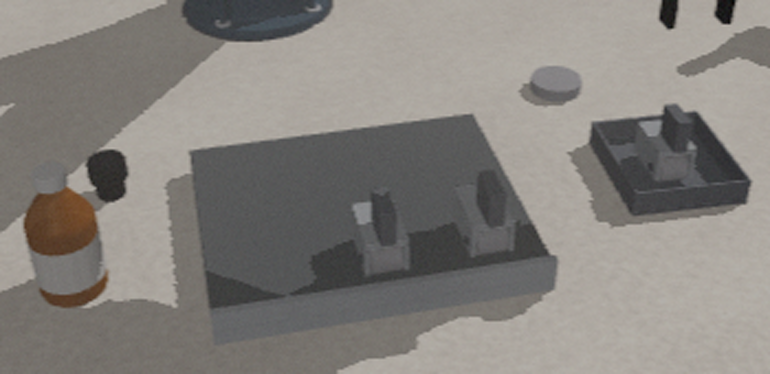

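The bobbing carriage stands upright in the tray at (668,145). The two true ones are at the strip, at (383,235) and (487,215). The bottle, eyepiece and test block have not moved.

```bash
python3 -c "from rig import robot; print(robot.hand_in())"
```

```text
the job is handed in; nothing more can be done
None
```

The carriage in the right-hand lane bobs, and it now stands upright in the grey tray; the other two run true and stand at the strip. The job was handed in at about 25 s. While rolling, the bobbing one may have briefly hung near its full weight (readings of 4 to 5.5 N), so I can't rule out that its roller lifted slightly off the stone.

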